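Dispense vial caps through the slide gate

TASK

Get the three vial caps out of the cap dispenser: push the catch tray along its guides under the chute until its two holes drop over the locating pins and it lies flat, and only then draw the slide gate out all the way to its end stop, so that all three caps fall into the tray. Leave the gate fully drawn and the tray on its pins, and do not disturb the three open vials.

Things in the scene. Friction and masses are not known exactly. Their poses are not given: they have to be found in the camera images.
- dispenser: Cap dispenser of plain metal, fixed to the worktop. Origin: on the worktop, below the middle of the round chute; x points from its front (pull side) to its back, y to its left, z up. Deck plate 164 mm (x), y -120 to +170 mm, top at z = 4 mm. Hopper plate: x -79 to 79, y -58 to 58 mm, top at z = 92 mm, on 12 mm posts at x = +-72, y = +-50 mm.
- hopper_mouth (a point): Centre of the hopper's open round mouth, 102 mm across, 165 mm above the worktop; throat 62 mm wide inside; the chute ends 46 mm above the worktop.
- pin_a (a point): Foot of the front fixed locating pin on the deck (z = 4 mm), at dispenser x = -35, y = -72 mm. Pin 14 mm thick, 8.5 mm tall, its upper half coned.
- pin_b (a point): Foot of the rear locating pin, the same, at dispenser x = +35, y = -72 mm.
- guides (a point): On the deck, midway between two low guide strips that run along the dispenser's y (y -92 to +162 mm, inner faces at x = +-58 mm, tops at z = 14 mm). They leave the tray 2 mm of play a side.
- end_stop (a point): Midway between the two end-stop collars on thin rods that run from the hopper plate to the front at dispenser y = +-36 mm, z = 80 mm, out to x = -203 mm. The gate's 88 mm wide crossbar, below the tab, slides on these rods until it meets the collars.
- gate_tab (a point): Centre of the slide gate's upright pull tab: 8 mm thick (dispenser x), 50 mm wide (y), top at z = 120 mm. Gate shut: at dispenser x = -125, y = 0, z = 105 mm; it moves along -x when drawn. It stands on the front end of the 66 mm wide flat gate plate, whose top is at z = 83 mm (crossbar at the tab's foot: 86 mm); 42 mm are free between tab and hopper plate.
- gate (a joint): How far the slide gate is drawn out, m: 0 shut, 0.065 at the end stop (it starts within 6 mm of shut). It slides along the dispenser's -x against about 2 N of friction and stays where it is left.
- catch_tray: Loose sheet-metal catch tray, 0.35 kg. Origin: on its underside, mid pan; axes about as the dispenser's. Pan 108 x 110 mm, rim 31 mm, inner floor 6 mm above the underside. Base plate 112 mm wide, 4 mm thick, runs to y = -90 mm, then a sloping nose to y = -111 mm. Starts on the deck in the guides, 65 to 100 mm towards +y. Seated: origin at dispenser x = 0, y = 0, z = 4 mm.
- tray_lug (a point): Push lug of the tray, centre: upright plate at the end of a 40 mm wide flat tongue, at tray x = 0, y = +120 mm; 44 mm wide (x), 6 mm thick (y), from the tray's underside to 34 mm above it. Pushed towards -y the tray's nose climbs the pins, the tray rides nose high and drops flat as the holes come over them; the pins then block further travel.
- tray_hole_a (a point): Front locating hole of the tray, 21 mm wide through the 4 mm base plate, at tray x = -35, y = -72 mm; point on the underside.
- tray_hole_b (a point): Rear locating hole of the tray, the same, at tray x = +35, y = -72 mm.
- cap_1_centre (a point): White vial snap cap, 37 mm across, 11 mm high, 10 g, loose in the chute on top of the gate (three in a stack); its centre.
- cap_1: The same cap; origin at the centre of its closed side.
- vial_1_centre (a point): Open amber vial with tablets, 36 mm across, about 83 mm tall, standing loose on the worktop; its centre, half-way up. Bystander.
- cap_2_centre (a point): White vial snap cap, 37 mm across, 11 mm high, 10 g, loose in the chute on top of the gate (three in a stack); its centre.
- cap_2: The same cap; origin at the centre of its closed side.
- vial_2_centre (a point): Open amber vial with tablets, 36 mm across, about 83 mm tall, standing loose on the worktop; its centre, half-way up. Bystander.
- cap_3_centre (a point): White vial snap cap, 37 mm across, 11 mm high, 10 g, loose in the chute on top of the gate (three in a stack); its centre.
- cap_3: The same cap; origin at the centre of its closed side.
- vial_3_centre (a point): Open amber vial with tablets, 36 mm across, about 83 mm tall, standing loose on the worktop; its centre, half-way up. Bystander.

How it is judged:
By the outcome, as a careful person would: the job done as asked, in the order asked, and still so for the second after the job is handed in, with the robot touching nothing.
It also fails if it takes over 45 s, if anything falls off the work surface, if the arm or the gripper's body presses on something with over 40 N, if the wrist force passes 120 N, or if a joint passes its speed limit or range.

ROBOT

A 7-joint arm with a two-finger parallel gripper is mounted at the origin on a cart in front of the work surface, level with it; the furniture and walls round the work are solid. World frame = base frame: x ahead of the robot, y to its left, z up, the work surface at z = 0. Lengths are in mm, angles in rad, forces in N, time in s.
With the tool pointing down it reaches from about 400 to 925 mm from the base axis. Payload 5.6 kg.
Tool frame: the origin (TCP) lies between the finger pads; the fingertips stand 22 mm ahead of it and the grasp point (between the pads) lies 3 mm ahead of it; z points along the fingers, y is the line along which they close (so a half turn about z gives the same grasp; the last joint's range is limited). The gripper opens to 85 mm and grips with 20 to 120 N. Pads are 22 mm wide; open, the fingers measure 114 mm over their backs; the gripper's body (76 mm by 85 mm) begins 54 mm behind the grasp point. The pads swing forward as they close: fully open they stand 13 mm farther back than shut.
Start: joints at [-1.241, 0.468, -0.012, 1.603, 0.006, 1.071, -0.056], TCP at [236.785, 605.343, 253.29] pointing down, gripper open.
Joint ranges: [-2.53, 2.53], [-0.31, 2.02], [-1.57, 1.55], [0.28, 2.44], [-1.29, 4.43], [0.15, 1.84], [-2.92, 2.92]. Speed limits (rad/s): [2.57, 2.57, 3.14, 3.14, 3.14, 3.14, 3.14].

INTERFACE

Orientations are given as a rotation vector (axis times angle).
In Python, from workcell import arm gives the robot as it stands.
- The arm moves only by the shell command python3 -m jog 'ROWS' [OPENING] [FORCE]. ROWS is JSON, a list of rows, each a list of 4 numbers: the shift along the tool's x, y, z in m, then the turn about the tool's z in degrees. A call has 1 to 20 rows; each row is the pose to reach, as a shift and turn from the pose commanded when the call began, along the tool's axes at that moment; what a row does not reach only later rows make up. A row lasts 1/8 s, in which the tool goes at most 62.5 mm and 10.7 degrees, less where a joint would pass 70% of its speed; a pose out of reach is approached as far as the arm can. A call with a gripper value outside its range is refused whole. OPENING is the finger opening in m, from 0 to 0.0854, set as the call begins (- or left out, the last holds). The fingers move at their own pace and stop on an object; FORCE is the grip in N (left out, the last holds). Time passes only in rows, so rows that repeat a pose let the fingers close. It gives the time, the measured TCP pose, the force, the opening and the grip force at its end, in the units of the state.
- arm.get_obs(): the state, without advancing time (a new reading comes with each control period).
- arm.read_camera(name): name is "scene" or "side" or "wrist"; returns the picture (420x560x3 uint8, red, green, blue); there is no depth.
- arm.camera_info(name): a dict with "fovy" (degrees; the focal length in pixels is half the picture's height over the tangent of half this angle, whatever the lens; pixels are square), "cx", "cy" (the principal point, pixels), "extrinsics" (4x4, takes a point from world to camera coordinates); the wrist camera has in their place "hand_eye" (4x4, takes a point from camera to tool coordinates, whose origin is the TCP and whose axes are the flange's). Camera axes: x right, y down, z forward; pixel columns grow to the right and rows downward; lengths in mm; the calibration is good to about 2 mm. A picture is of the moment at which its call begins: read the wrist's pose just before it. camera_info takes no time and is no camera call.
- arm.close_job(): hands the job in; it is judged then, once.
Trained networks look in the newest picture that a camera, given by its name, has taken for a name from the list of things; names that differ only in an ending like _2 or _b are one class to them, and where a whole thing is asked for, a point or a joint stands for the part that bears it (a point fixed in the world has none). Each returns a list of dicts, best first, with "confidence" (0 to 1); they miss things now and then, are a little off and sometimes report something else, mostly with a low value. They report only what shows in the picture. A call takes as long as a camera call.
- arm.spot_in(target, camera): "centre" ([x, y, z] in mm, in world coordinates, good to about 4 mm: the middle of the surface that is visible of it).
- arm.outline_of(target, camera): "mask" (420x560 bool, what is visible of it).
- arm.spot_point(target, camera): "centre" ([x, y, z] in mm, in world coordinates, good to about 4 mm: a listed point, or the origin of a listed thing).
The state is a dict: "time_s": time; "joints": joint angles; "dq": joint speeds; "effort": joint torques, N m; "tool_pos": TCP position; "ee_rot": TCP orientation; "contact_force": force on the tool from outside, world axes, zero at the start; "wrist_torque": the same for the moment, N m; "grip_width": finger opening in mm; "gripper_force": force on a finger pad.
Only numpy, scipy, OpenCV 4.12 (cv2) and the standard library are available. Lean on these libraries where they do the work, as an engineer would, in place of code of your own. Each camera call takes 0.05 s, during which the arm holds its last target. There are 200 camera calls.

## Working session

There is one attempt and no reset: what is moved stays moved. The work goes in short steps, Python scripts to look and compute and a shell command to move; the robot and the scene stay as the last step left them, time stands still between calls to the robot, and variables do not carry over. Pictures are saved under pics/ and viewed, at most 10 in all, crops included, and the job is handed in when it is done.

```bash
ls; mkdir -p pics; python3 - <<'E'
from workcell import arm
import cv2,numpy as np
o=arm.get_obs();print(o['tool_pos'],o['ee_rot'],o['time_s'],o['grip_width'])
a=[arm.read_camera(n) for n in('scene','side')]
cv2.imwrite('pics/a.png',cv2.resize(np.hstack(a)[:,:,::-1],(800,300)))
cv2.imwrite('pics/a1.png',a[0][:,:,::-1])
for c in('scene','side'):
  print(c,np.round(np.linalg.inv(arm.camera_info(c)['extrinsics'])[:3,3]))
  for t in('dispenser','hopper_mouth','pin_a','end_stop','gate_tab','catch_tray','tray_lug','tray_hole_a','vial_1_centre','guides'):
    print(t,[(np.round(d['centre']),round(d['confidence'],2)) for d in arm.spot_point(t,c)])
E
```

```text
pics
[236.57132936 604.85947662 252.29589491] [-5.82181790e-01 -3.08691387e+00  2.83910138e-03] 0.0 85.56880695151817
scene [ 203. -672.  660.]
dispenser [(array([ 623., -190.,    1.]), 0.67), (array([409., 115.,  41.]), 0.33)]
hopper_mouth [(array([ 626., -193.,  165.]), 0.74)]
pin_a [(array([ 593., -264.,    1.]), 0.9), (array([ 668., -261.,    0.]), 0.82)]
end_stop [(array([ 427., -213.,   81.]), 0.8)]
gate_tab [(array([ 499., -203.,  107.]), 0.64)]
catch_tray []
tray_lug [(array([612.,  -4.,  22.]), 0.76)]
tray_hole_a [(array([ 592., -196.,    6.]), 0.86), (array([495., 106.,  40.]), 0.72), (array([ 658., -190.,    4.]), 0.6)]
vial_1_centre [(array([465., 190.,  38.]), 0.71)]
guides []
side [ 826. -575.  789.]
dispenser [(array([ 623., -191.,    1.]), 0.95), (array([ 495., -198.,  104.]), 0.35)]
hopper_mouth [(array([ 625., -189.,  164.]), 0.72)]
pin_a [(array([ 600., -265.,    2.]), 0.86), (array([ 667., -260.,    5.]), 0.83)]
end_stop [(array([ 427., -206.,   80.]), 0.59)]
gate_tab [(array([ 492., -201.,  104.]), 0.77)]
catch_tray []
tray_lug [(array([614.,  -3.,  19.]), 0.55)]
tray_hole_a [(array([ 590., -198.,    5.]), 0.59), (array([ 424., -207.,   84.]), 0.21)]
vial_1_centre [(array([460., 188.,  45.]), 0.76)]
guides []
```

View pics/a1.png

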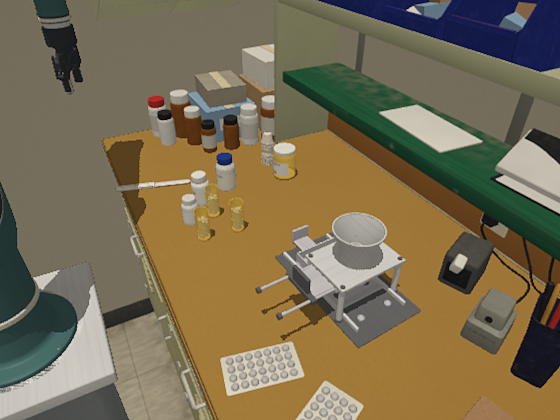

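View pics/a.png

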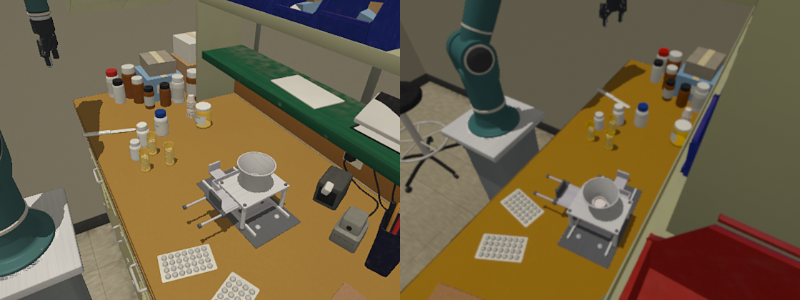

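The dispenser stands at about (623,-190) with its pull side facing the robot (scene px 340,280). The lug is at about px (300,235), and the three vials are near px (205-240,200-230). I'll move high over the clear path to a point just outboard of the lug, then look with the wrist camera.

```bash
python3 -m jog '[[-0.05,-0.035,0,8],[-0.1,-0.07,0,16],[-0.15,-0.105,0,24],[-0.2,-0.14,0,32],[-0.25,-0.175,0,40],[-0.3,-0.21,0,48],[-0.35,-0.245,0,56],[-0.4,-0.28,0,63.7],[-0.45,-0.318,0,63.7],[-0.5,-0.354,0,63.7],[-0.553,-0.39,0,63.7],[-0.553,-0.39,0,63.7],[-0.553,-0.39,0,63.7]]' 0 30
cat > h.py <<'E'
from workcell import arm
import numpy as np
from scipy.spatial.transform import Rotation as R
from scipy.optimize import least_squares
def tool():
  o=arm.get_obs(); r=R.from_rotvec(o['ee_rot']).as_matrix(); return np.array(o['tool_pos']),r,o
def to_tool(p): # world target -> tool-axes shift in m
  t,r,_=tool(); return np.round(r.T@(np.array(p)-t)/1000,4)
E
python3 - <<'E'
from h import *
import cv2
t,r,o=tool();print(t,np.degrees(np.arctan2(r[1,1],r[0,1])),o['time_s'])
cv2.imwrite('pics/w1.png',arm.read_camera('wrist')[:,:,::-1])
for n in('tray_lug','tray_hole_a','gate_tab','hopper_mouth','pin_a'):
  print(n,[(np.round(d['centre']),round(d['confidence'],2)) for d in arm.spot_point(n,'wrist')])
obs=[((0,0),(623.5,-190.5),1),((0,0),(625.5,-191),1),((-35,-72),(596,-264.5),1),((35,-72),(667.5,-260.5),1),((-125,0),(495.5,-202),.5),((-197,0),(427,-209.5),.7)]
f=lambda p:np.concatenate([w*((lambda c,s,a:np.array([p[0]+c*a[0]-s*a[1],p[1]+s*a[0]+c*a[1]]))(np.cos(p[2]),np.sin(p[2]),a)-np.array(b)) for a,b,w in obs])
s=least_squares(f,[624,-190,.1]).x;print(s[:2],np.degrees(s[2]))
E
```

```text
time_s: 2.72
tool_pos: [609.4, 41.0, 253.0]
ee_rot: [-2.123, -2.314, 0.0]
contact_force: [0.0, 0.4, -0.2]
grip_width: 0.0
gripper_force: 0.0
[609.44961036  41.00751454 252.98629103] 4.919639131567666 2.725
tray_lug [(array([611.,  -4.,  20.]), 0.67)]
tray_hole_a []
gate_tab []
hopper_mouth []
pin_a [(array([406., 112.,  43.]), 0.47)]
[ 624.34693293 -190.79537251] 5.349042621311633
```

View pics/w1.png

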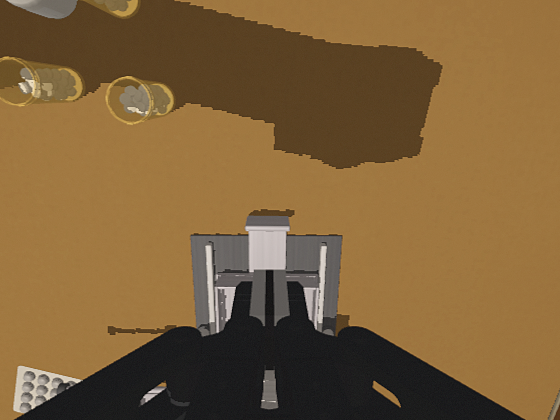

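The wrist view shows the lug at px (268,222). The deck's +y edge runs from px (192,236) to (341,236), level in the picture. I'll back-project the deck corners to get the yaw and position.

```bash
cat >> h.py <<'E'
def ray(u,v,z,cam='wrist'):
  i=arm.camera_info(cam);f=210/np.tan(np.radians(i['fovy'])/2);d=np.array([(u-i['cx'])/f,(v-i['cy'])/f,1])
  t,r,_=tool();H=np.array(i['hand_eye']);o=r@H[:3,3]+t;w=r@H[:3,:3]@d
  return o+w*(z-o[2])/w[2]
E
python3 - <<'E'
from h import *
import cv2
im=cv2.imread('pics/w1.png');g=cv2.cvtColor(im,cv2.COLOR_BGR2HSV)[:,:,1]
# deck back edge: row where saturation falls, per column
c=[u for u in list(range(198,240))+list(range(296,336))]
v=[228+np.argmax(g[228:250,u]<80) for u in c]
k=np.polyfit(c,v,1);print(k)
a,b=[ray(u,np.polyval(k,u),4) for u in(192,341)];d=b-a
print(a,b,np.linalg.norm(d),np.degrees(np.arctan2(d[1],d[0])))
for u in(247,268,289):print(ray(u,217,38))
E
```

```text
[2.70146657e-04 2.34940386e+02]
[533.11264035 -28.11575399   4.        ] [692.81723234 -14.1671462    4.        ] 160.31257081158182 4.991549906545514
[591.75331469   8.75503144  38.        ]
[611.87029804  10.51906972  38.        ]
[631.98978871  12.28332786  38.        ]
```

Yaw is 5.0° and the wrist is aligned with it. The lug's lateral position is x≈612, which matches the guides. I'll lower beyond the lug, then push along tool -x.

```bash
python3 -m jog '[[0,0,0.05,0],[0,0,0.1,0],[0,0,0.15,0],[0,0,0.19,0],[0,0,0.217,0],[0,0,0.217,0],[0,0,0.217,0]]' 0 30
python3 -m jog '[[-0.012,0,0,0],[-0.024,0,0,0],[-0.036,0,0,0],[-0.044,0,0,0],[-0.052,0,0,0],[-0.06,0,0,0],[-0.068,0,0,0],[-0.076,0,0,0],[-0.084,0,0,0],[-0.084,0,0,0]]'
python3 - <<'E'
from h import *
import cv2
im=[arm.read_camera(n)[:,:,::-1] for n in('scene','side')]
cv2.imwrite('pics/b.png',np.hstack([cv2.resize(im[0][190:360,220:430],(400,324)),cv2.resize(im[1][200:400,190:440],(400,324))]))
for n in('tray_lug','tray_hole_a','catch_tray'):
 for c in('scene','side'):
  print(n,[(np.round(d['centre']),round(d['confidence'],2)) for d in arm.spot_point(n,c)])
E
```

```text
time_s: 3.9
tool_pos: [610.5, 41.0, 37.5]
ee_rot: [2.122, 2.315, 0.002]
contact_force: [0.3, 0.0, 0.8]
grip_width: -0.3
gripper_force: 0.0
time_s: 5.15
tool_pos: [617.5, -42.9, 37.0]
ee_rot: [2.124, 2.315, 0.003]
contact_force: [0.4, 5.2, 3.4]
grip_width: -0.2
gripper_force: 2.5
tray_lug [(array([619., -61.,  22.]), 0.83)]
tray_lug [(array([618., -60.,  19.]), 0.92)]
tray_hole_a [(array([ 599., -252.,   12.]), 0.81), (array([ 664., -247.,   13.]), 0.62)]
tray_hole_a [(array([ 595., -255.,   12.]), 0.58), (array([ 664., -244.,   11.]), 0.55)]
catch_tray [(array([ 628., -181.,    9.]), 0.69), (array([ 624., -191.,  164.]), 0.62)]
catch_tray [(array([ 627., -178.,   10.]), 0.89)]
```

View pics/b.png

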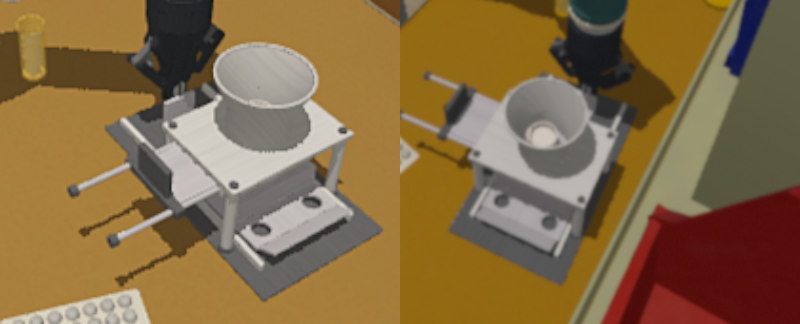

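The nose is riding up on the pins (hole z about 12) with about 11 mm still to go. I'll creep on.

```bash
python3 -m jog '[[-0.003,0,0,0],[-0.006,0,0,0],[-0.009,0,0,0],[-0.009,0,0,0]]'
python3 -m jog '[[-0.001,0,0,0],[-0.002,0,0,0],[-0.002,0,0,0]]'
python3 - <<'E'
from h import *
for n in('tray_lug','tray_hole_a','catch_tray'):
 for c in('scene','side'):
  print(n,[(np.round(d['centre']),round(d['confidence'],2)) for d in arm.spot_point(n,c)])
E
```

```text
time_s: 6.05
tool_pos: [617.1, -53.9, 35.9]
ee_rot: [2.125, 2.313, -0.003]
contact_force: [0.1, 0.7, 0.5]
grip_width: 0.2
gripper_force: 0.0
time_s: 6.42
tool_pos: [617.8, -54.3, 36.2]
ee_rot: [2.124, 2.315, -0.001]
contact_force: [-0.8, -0.6, 0.0]
grip_width: -0.2
gripper_force: 0.0
tray_lug [(array([619., -61.,  22.]), 0.83)]
tray_lug [(array([618., -60.,  19.]), 0.92)]
tray_hole_a [(array([ 599., -252.,   12.]), 0.81), (array([ 664., -247.,   13.]), 0.62)]
tray_hole_a [(array([ 595., -255.,   12.]), 0.58), (array([ 664., -244.,   11.]), 0.55)]
catch_tray [(array([ 628., -181.,    9.]), 0.69), (array([ 624., -191.,  164.]), 0.62)]
catch_tray [(array([ 627., -178.,   10.]), 0.89)]
```

The force dropped to zero, so the tray may have dropped onto the pins. The detections above came from the old picture, so I'll take new ones.

```bash
python3 - <<'E'
from h import *
import cv2
im=[arm.read_camera(n)[:,:,::-1] for n in('scene','side')]
cv2.imwrite('pics/c.png',np.hstack([cv2.resize(im[0][250:350,300:430],(400,308)),cv2.resize(im[1][290:390,200:330],(400,308))]))
for n in('tray_lug','tray_hole_a','catch_tray','pin_a'):
 for c in('scene','side'):
  print(n,[(np.round(d['centre']),round(d['confidence'],2)) for d in arm.spot_point(n,c)])
E
```

```text
tray_lug [(array([617., -70.,  19.]), 0.56), (array([ 594., -266.,    4.]), 0.38)]
tray_lug [(array([ 428., -206.,   82.]), 0.64), (array([618., -69.,  19.]), 0.59)]
tray_hole_a [(array([ 665., -258.,    6.]), 0.98), (array([ 600., -260.,    0.]), 0.86), (array([ 593., -267.,    5.]), 0.18)]
tray_hole_a [(array([ 599., -264.,    6.]), 0.72), (array([ 663., -256.,    3.]), 0.62)]
catch_tray [(array([ 631., -194.,    3.]), 0.74)]
catch_tray [(array([ 627., -188.,    0.]), 0.83)]
pin_a [(array([ 594., -264.,    2.]), 0.73), (array([ 669., -260.,    2.]), 0.56)]
pin_a [(array([ 666., -263.,    6.]), 0.81), (array([ 599., -264.,    4.]), 0.7)]
```

View pics/c.png

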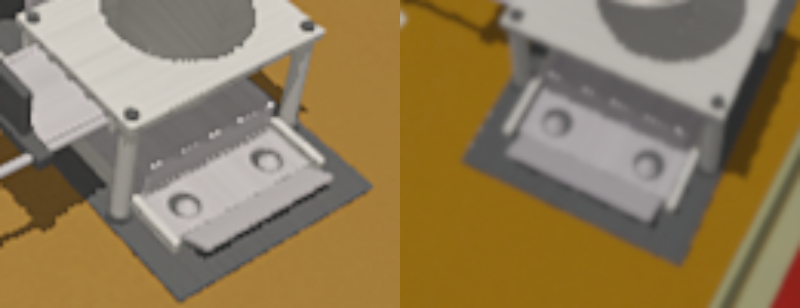

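Both holes show pins inside them and the tray lies flat. I'll creep a little further to feel the pins block it.

```bash
python3 -m jog '[[-0.001,0,0,0],[-0.002,0,0,0],[-0.003,0,0,0],[-0.003,0,0,0]]'
python3 -m jog '[[-0.001,0,0,0],[-0.002,0,0,0],[-0.002,0,0,0]]'
```

```text
time_s: 7.72
tool_pos: [618.2, -56.6, 36.3]
ee_rot: [-2.123, -2.315, -0.0]
contact_force: [-0.0, 4.1, -0.3]
grip_width: -0.1
gripper_force: 1.6
time_s: 8.1
tool_pos: [618.3, -59.3, 36.3]
ee_rot: [2.124, 2.315, -0.0]
contact_force: [-0.1, 3.3, 0.9]
grip_width: 0.3
gripper_force: 1.3
```

```bash
python3 -m jog '[[-0.001,0,0,0],[-0.0015,0,0,0],[-0.0015,0,0,0]]'
python3 -m jog '[[-0.001,0,0,0],[-0.0015,0,0,0],[-0.0015,0,0,0]]'
```

```text
time_s: 8.48
tool_pos: [618.4, -60.6, 36.3]
ee_rot: [2.124, 2.315, -0.0]
contact_force: [0.3, 3.0, 1.1]
grip_width: 0.2
gripper_force: 1.4
time_s: 8.85
tool_pos: [618.5, -61.5, 36.3]
ee_rot: [-2.123, -2.315, -0.0]
contact_force: [-0.9, 4.3, 1.3]
grip_width: 0.4
gripper_force: 2.4
```

```bash
python3 - <<'E'
from h import *
import cv2
im=[arm.read_camera(n)[:,:,::-1] for n in('scene','side')]
cv2.imwrite('pics/d.png',np.hstack([cv2.resize(im[0][250:350,300:430],(400,308)),cv2.resize(im[1][290:390,200:330],(400,308))]))
for n in('tray_lug','tray_hole_a','catch_tray'):
 for c in('scene','side'):
  print(n,[(np.round(d['centre']),round(d['confidence'],2)) for d in arm.spot_point(n,c)])
print(arm.get_obs()['contact_force'])
E
```

```text
tray_lug [(array([621., -76.,  19.]), 0.95)]
tray_lug [(array([619., -74.,  18.]), 0.65)]
tray_hole_a [(array([ 600., -270.,    3.]), 0.72), (array([ 664., -266.,    5.]), 0.6)]
tray_hole_a [(array([ 599., -268.,    2.]), 0.92), (array([ 665., -260.,    0.]), 0.83)]
catch_tray [(array([ 629., -202.,    4.]), 0.57), (array([ 429., -213.,   82.]), 0.28)]
catch_tray [(array([ 625., -195.,    0.]), 0.97)]
[-1.23878622  4.79907091  1.59876618]
```

View pics/d.png

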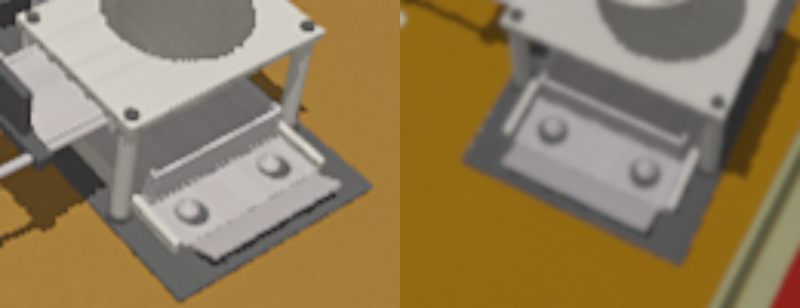

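The tray is flat with a pin in each hole, and it now sits up against the pins (force 4.8 N and rising). I'll back off, lift, and go over to hover above the gate tab.

```bash
python3 -m jog '[[0.01,0,0,0],[0.03,0,0,0],[0.04,0,-0.02,0],[0.04,0,-0.075,0],[0.04,0,-0.13,0],[0.04,0,-0.185,0],[0.02,-0.04,-0.194,0],[-0.02,-0.08,-0.194,0],[-0.06,-0.12,-0.194,0],[-0.1,-0.133,-0.194,0],[-0.129,-0.133,-0.194,0],[-0.129,-0.133,-0.194,0],[-0.129,-0.133,-0.194,0]]' 0.04 30
python3 - <<'E'
from h import *
import cv2
cv2.imwrite('pics/w2.png',arm.read_camera('wrist')[:,:,::-1])
for c in('scene','side'):arm.read_camera(c)
for n in('gate_tab','tray_hole_a','tray_lug'):
 for c in('wrist','scene','side'):
  print(n,[(np.round(d['centre']),round(d['confidence'],2)) for d in arm.spot_point(n,c)])
E
```

```text
time_s: 10.88
tool_pos: [497.4, -200.8, 230.9]
ee_rot: [2.122, 2.316, 0.001]
contact_force: [-0.3, 0.5, 0.3]
grip_width: 39.8
gripper_force: 0.0
gate_tab [(array([ 497., -202.,  108.]), 0.74)]
gate_tab [(array([ 496., -204.,  105.]), 0.56)]
gate_tab [(array([ 496., -199.,  105.]), 0.88)]
tray_hole_a []
tray_hole_a [(array([ 665., -266.,    4.]), 0.93), (array([ 602., -268.,    4.]), 0.79)]
tray_hole_a [(array([ 598., -270.,    3.]), 0.94), (array([ 666., -262.,    4.]), 0.69)]
tray_lug [(array([614., -78.,  20.]), 0.73), (array([ 623., -193.,  111.]), 0.67)]
tray_lug [(array([409., 113.,  42.]), 0.69), (array([617., -74.,  22.]), 0.58), (array([ 621., -194.,  159.]), 0.36)]
tray_lug [(array([617., -78.,  19.]), 0.93), (array([500., 109.,  39.]), 0.36)]
```

View pics/w2.png

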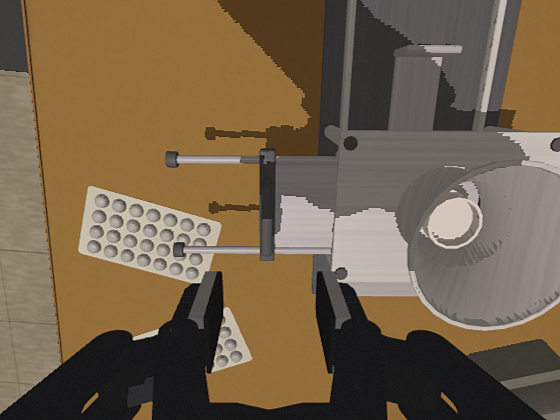

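The tab is at px (268,205), centred between the fingers in column. I'll descend 117 mm and grip lightly.

```bash
python3 -m jog '[[-0.001,-0.001,0.045,0],[-0.001,-0.001,0.085,0],[-0.001,-0.001,0.105,0],[-0.001,-0.001,0.117,0],[-0.001,-0.001,0.117,0]]' 0.04 30
python3 -m jog '[[0,0,0,0],[0,0,0,0],[0,0,0,0],[0,0,0,0]]' 0 30
```

```text
time_s: 12.1
tool_pos: [496.0, -203.0, 112.9]
ee_rot: [-2.123, -2.314, 0.001]
contact_force: [0.7, -0.3, -0.7]
grip_width: 40.2
gripper_force: 0.0
time_s: 12.6
tool_pos: [496.8, -203.2, 114.3]
ee_rot: [2.123, 2.314, 0.002]
contact_force: [-1.2, 0.2, 6.9]
grip_width: 7.1
gripper_force: 34.6
```

```bash
python3 -m jog '[[0,-0.008,0,0],[0,-0.016,0,0],[0,-0.024,0,0],[0,-0.032,0,0],[0,-0.04,0,0],[0,-0.048,0,0],[0,-0.054,0,0],[0,-0.054,0,0]]'
python3 -m jog '[[0,-0.002,0,0],[0,-0.004,0,0],[0,-0.006,0,0],[0,-0.006,0,0]]'
```

```text
time_s: 13.6
tool_pos: [442.5, -207.6, 114.2]
ee_rot: [2.124, 2.314, 0.002]
contact_force: [-0.9, 0.7, 9.2]
grip_width: 7.9
gripper_force: 35.1
time_s: 14.1
tool_pos: [437.2, -208.1, 114.2]
ee_rot: [2.123, 2.314, 0.003]
contact_force: [0.7, 0.9, 8.6]
grip_width: 7.9
gripper_force: 34.9
```

```bash
python3 -m jog '[[0,-0.001,0,0],[0,-0.002,0,0],[0,-0.003,0,0],[0,-0.003,0,0]]'
python3 -m jog '[[0,-0.001,0,0],[0,-0.002,0,0],[0,-0.002,0,0]]'
```

```text
time_s: 14.6
tool_pos: [435.6, -208.2, 114.3]
ee_rot: [2.121, 2.313, 0.004]
contact_force: [4.9, 1.8, 4.4]
grip_width: 7.3
gripper_force: 34.3
time_s: 14.98
tool_pos: [435.5, -208.2, 114.3]
ee_rot: [2.118, 2.311, 0.006]
contact_force: [11.8, 1.6, -2.7]
grip_width: 7.3
gripper_force: 33.6
```

The tool has stopped moving and the force is rising (12 N), so the gate is at its end stop. I'll release, lift, and check.

```bash
python3 -m jog '[[0,0.002,0,0],[0,0.002,0,0],[0,0.002,0,0],[0,0.002,-0.03,0],[0,0.002,-0.08,0],[0,0.002,-0.13,0],[0,0.002,-0.13,0]]' 0.035
python3 - <<'E'
from h import *
import cv2
w=arm.read_camera('wrist')[:,:,::-1]
im=[arm.read_camera(n)[:,:,::-1] for n in('scene','side')]
cv2.imwrite('pics/e.png',np.vstack([np.hstack([cv2.resize(im[0][190:340,250:430],(400,300)),cv2.resize(im[1][250:400,180:360],(400,300))]),np.hstack([cv2.resize(w,(400,300)),cv2.resize(im[0][170:270,160:280],(400,300))])]))
for n in('gate_tab','tray_hole_a','cap_1_centre','end_stop','vial_1_centre'):
 for c in('wrist','scene','side'):
  print(n,[(np.round(d['centre']),round(d['confidence'],2)) for d in arm.spot_point(n,c)])
E
```

```text
time_s: 15.85
tool_pos: [435.1, -209.4, 246.6]
ee_rot: [2.12, 2.31, 0.006]
contact_force: [1.0, 0.5, -0.3]
grip_width: 35.0
gripper_force: 0.0
gate_tab [(array([ 437., -205.,  105.]), 0.62)]
gate_tab [(array([ 437., -210.,  106.]), 0.93), (array([618., -79.,  20.]), 0.61)]
gate_tab [(array([ 433., -203.,  105.]), 0.88)]
tray_hole_a []
tray_hole_a [(array([ 666., -268.,    5.]), 0.96), (array([ 629., -198.,    4.]), 0.6), (array([ 600., -268.,    5.]), 0.58)]
tray_hole_a [(array([ 600., -271.,    5.]), 0.79), (array([ 668., -261.,    1.]), 0.66)]
cap_1_centre []
cap_1_centre [(array([ 597., -262.,    5.]), 0.4)]
cap_1_centre []
end_stop [(array([ 427., -207.,   82.]), 0.88)]
end_stop [(array([ 428., -210.,   81.]), 0.83)]
end_stop [(array([ 428., -207.,   81.]), 0.71)]
vial_1_centre []
vial_1_centre [(array([465., 190.,  39.]), 0.75)]
vial_1_centre [(array([461., 188.,  48.]), 0.81)]
```

View pics/e.png

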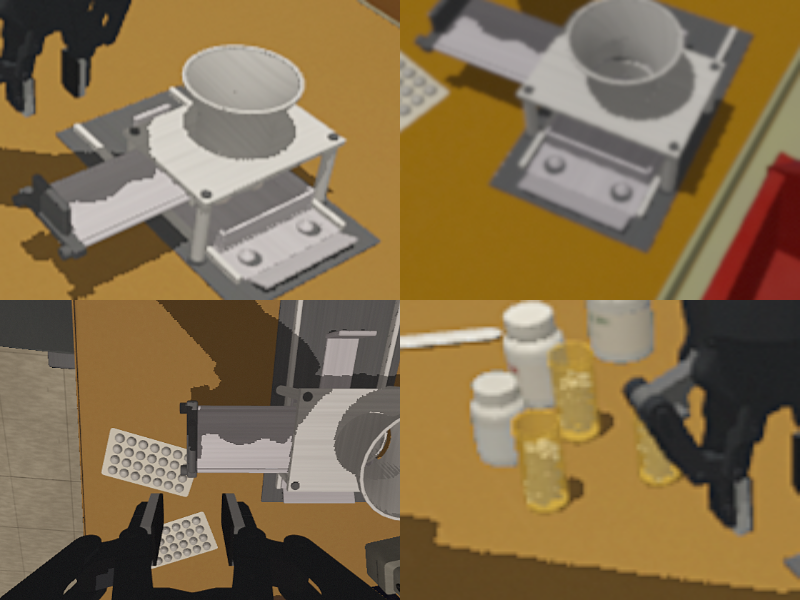

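The gate crossbar is on the collars, the tray is still on its pins, and the vials are standing. I'll check down the chute from above that no cap has stuck.

```bash
python3 -m jog '[[0,0.04,-0.04,0],[0,0.09,-0.06,0],[0,0.14,-0.06,0],[0,0.18,-0.06,0],[0,0.19,-0.06,0],[0,0.19,-0.06,0]]'
python3 - <<'E'
from h import *
import cv2
w=arm.read_camera('wrist')[:,:,::-1]
cv2.imwrite('pics/f.png',w)
for n in ('cap_1_centre','hopper_mouth'):print(n,[(np.round(d['centre']),round(d['confidence'],2)) for d in arm.spot_point(n,'wrist')])
E
```

```text
time_s: 17.5
tool_pos: [622.5, -192.1, 302.7]
ee_rot: [-2.123, -2.315, 0.002]
contact_force: [0.3, -0.8, 0.5]
grip_width: 35.1
gripper_force: 0.0
cap_1_centre [(array([ 619., -194.,   25.]), 0.94), (array([ 644., -190.,   32.]), 0.74)]
hopper_mouth [(array([ 624., -196.,  163.]), 0.79)]
```

View pics/f.png

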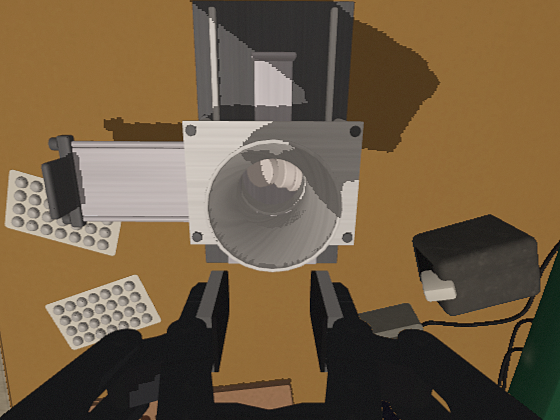

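```bash
python3 - <<'E'
import cv2
i=cv2.imread('pics/f.png')[135:235,215:335];cv2.imwrite('pics/g.png',cv2.resize(i,(720,600),interpolation=cv2.INTER_CUBIC))
E
```

```text
(no output)
```

View pics/g.png

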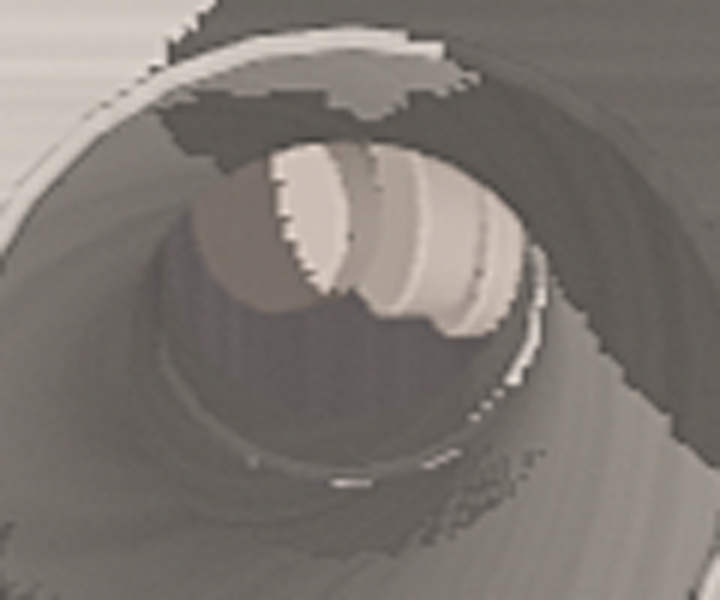

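Looking down the chute, I see one cap lying flat at left (crop px 270,230). The others lean beside it at right (px 400-500,240). They sit below the chute end, inside the tray. Nothing touches the robot, so I'm handing in.

```bash
python3 -c "from workcell import arm; print(arm.close_job())"
```

```text
the job is handed in; nothing more can be done
None
```

The job is handed in: the tray lies flat on both pins, the gate was then drawn to its end stop, the caps show below the chute in the tray (the third was not picked out separately), and the vials were left alone.

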